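Put the bench drive into neutral

ROBOT

A 6-joint arm with a two-finger parallel gripper is mounted at the origin on a cart in front of the work surface, level with it; the furniture and walls round the work are solid. World frame = base frame: x ahead of the robot, y to its left, z up, the work surface at z = 0. Lengths are in m, angles in rad, forces in N, time in s.
With the tool pointing down it reaches from about 0.425 to 1.125 m from the base axis. Payload 14.9 kg.
Tool frame: the origin (TCP) lies midway between the tips of the shut fingers; the grasp point (between the pads) lies 19 mm behind it; z points along the fingers, y is the line along which they close (so a half turn about z gives the same grasp; the last joint's range is limited). The gripper opens to 91 mm and grips with 3 to 60 N. Pads are 32 mm wide; open, the fingers measure 118 mm over their backs; the gripper's body (76 mm by 178 mm) begins 60 mm behind the grasp point.
Start: joints at [-1.351, 0.379, 1.734, -0, 1.028, -0.033], TCP at [0.175, -0.678, 0.214] pointing down, gripper open.
Joint ranges: [-2.77, 2.77], [-0.74, 2.19], [0, 2.66], [-1.06, 4.2], [0.31, 2.87], [-3.08, 3.08]. Speed limits (rad/s): [1.89, 1.89, 2.39, 3.14, 3.14, 3.14].

INTERFACE

Orientations are given as a 3x3 rotation matrix whose columns are the frame's x, y, z axes.
In Python, from workcell import robot gives the robot as it stands.
- The arm moves only by the tool jog_arm, called after "Request:" as name(argument=value, ...) on one line, values as JSON. Schema: {"type":"object","properties":{"offsets":{"type":"array","items":{"type":"array","prefixItems":[{"type":"array","items":{"type":"number"},"minItems":3,"maxItems":3},{"type":"number"}],"minItems":2,"maxItems":2},"minItems":1,"maxItems":5},"aperture":{"type":"number"},"only":{"type":"string"},"quiet":{"type":"boolean"},"lines":{"type":"string"}},"required":["offsets"],"additionalProperties":false}. offsets is a list of rows, 1 to 5 of them, each written [[dx, dy, dz], turn]: dx, dy, dz in shares of 0.2 m (1.0 is 0.2 m), then a turn about the tool's z in shares of 2 pi rad (1.0 is 2 pi rad); each row is the pose to reach, as a shift and turn from the pose commanded when the call began, along the tool's axes at that moment; what a row does not reach only later rows make up. A row lasts 1/12 s, in which the tool goes at most 0.0417 m and 0.125 rad, less where a joint would pass 70% of its speed; a pose out of reach is approached as far as the arm can. aperture is the finger opening in m, set as the call begins (left out keeps the last). The fingers move at their own pace and stop on an object; the grip force is fixed at half the most. Time passes only in rows, so rows that do not move let the fingers close. The tool returns the time, the measured TCP pose, the force, the opening and the grip force at its end. only (a regular expression) keeps the lines of the reply that match it, lines (a string "A,B") keeps lines A to B, and quiet returns only ok. Shift and turn numbers lie between -1 and 1, and a call with a number outside is refused. Input that does not fit is refused with a message, and nothing moves.
- robot.observe(): the state, without advancing time (a new reading comes with each control period).
- robot.grab_frame(name): name is "side" or "top" or "wrist"; returns a dict with "frame" (384x512x3 uint8, red, green, blue), "fx", "fy", "cx", "cy" (pixels), "rvec" (rotation vector, rad) and "tvec" (3), from world to camera coordinates, as OpenCV has them; the wrist camera has in their place "mount" (4x4, takes a point from camera to tool coordinates, whose origin is the TCP and whose axes are the flange's). Camera axes: x right, y down, z forward; pixel columns grow to the right and rows downward; lengths in m; the calibration is good to about 2 mm. A picture is of the moment at which its call begins: read the wrist's pose just before it. There is no depth.
- robot.sign_off(): hands the job in; it is judged then, once.
The state is a dict: "t": time; "joint_positions": joint angles; "joint_velocities": joint speeds; "effort": joint torques, N m; "tool_pos": TCP position; "tcp_rot": TCP orientation; "ft_force": force on the tool from outside, world axes, zero at the start; "torque": the same for the moment, N m; "opening": finger opening in m; "gripper_force": force on a finger pad.
Only numpy, scipy, OpenCV 4.12 (cv2) and the standard library are available. Lean on these libraries where they do the work, as an engineer would, in place of code of your own. Each camera call takes 0.05 s, during which the arm holds its last target. There are 200 camera calls.

TASK

The small two-rod drive box on the bench has been left in gear: its selector rod with the round ball knob is pulled fully out. Push that rod in to its middle click position (neutral), not all the way, and let go of it. Leave the other rod, the one with the flat crossbar, fully in where it is.

Things in the scene. Friction and masses are not known exactly. Their poses are not given: they have to be found in the camera images.
- drive_box: Grey box, aluminium lid, 100 x 165 mm, 82 mm high, fixed on a 130 x 200 mm base plate; motor on its back, brass gear on its left. Origin: centre of its underside; x axis level, from rod face to motor; z up. Two 10 mm steel rods leave its front (-x) face through 12 mm long bushes, along its x, 55 mm above the bench, at y = +45 and -45 mm (which is which varies).
- ball_knob (a point): Centre of the black ball knob, 28 mm diameter, on the end of the rod to be set, 55 mm above the bench, free all round for fingers from above. It moves with the rod: 40 mm in front of the box's front face when fully in, 70 mm at the middle click, 100 mm fully out (start). Pushing in is towards the box's +x.
- ball_rod (a joint): Travel of the ball-knob rod, m: +0.030 fully out (start), 0 middle click (neutral), -0.030 fully in; stops at +/-0.032. The clicks are sprung: about 9 N takes it over the hump 15 mm from the middle; let go within 13 mm of the middle it snaps there by itself, to about 2 mm.
- bar_grip (a point): Centre of the black crossbar (44 mm across, 12 x 12 mm thick) on the end of the other rod, 55 mm above the bench, 40 mm in front of the box's front face. That rod is fully in and stays there.

How it is judged:
At the end, for the whole second after the job is handed in: The ball-knob rod rests within 6 mm of its middle click, let go and still; the crossbar rod is within 8 mm of where it was, fully in (value of joint ball_rod between -0.006 and 0.006 m and velocity of joint ball_rod between -0.01 and 0.01 m/s and distance of bar_grip from where it was at the start of the episode below 0.008 m); the robot touches nothing.
It fails at once if the crossbar rod is moved out of its click (more than 12 mm) (distance of bar_grip from where it was at the start of the episode above 0.012 m).
It also fails if it takes over 24 s, if anything falls off the work surface, if the arm or the gripper's body presses on something with over 40 N, if the wrist force passes 120 N, or if a joint passes its speed limit or range.

## Working session

There is one attempt and no reset: what is moved stays moved. The work goes in short steps, Python scripts to look and compute and a tool call to move; the robot and the scene stay as the last step left them, time stands still between calls to the robot, and variables do not carry over. Pictures are saved under pics/ and viewed, at most 10 in all, crops included, and the job is handed in when it is done.

```bash
ls; mkdir -p pics
```

Run:
```python
from workcell import robot
import cv2,numpy as np
s=robot.observe();print(s['t'],s['tool_pos'],s['tcp_rot'],s['opening'])
a=[]
for n in("side","top"):
    f=robot.grab_frame(n);np.save(f'{n}.npy',f,allow_pickle=True)
    cv2.imwrite(f'pics/{n}0.png',f['frame'][:,:,::-1])
    print(n,f['fx'],f['cx'],f['cy'],-cv2.Rodrigues(np.array(f['rvec']))[0].T@np.array(f['tvec']))
```

```text
pics
workcell.py
0.0 [ 0.17500604 -0.67737075  0.21328619] [[ 9.68207218e-01  2.50149408e-01 -2.37285180e-04]
 [ 2.50149518e-01 -9.68206653e-01  1.04679205e-03]
 [ 3.21133208e-05 -1.07286839e-03 -9.99999424e-01]] 0.09126104996767392
side 471.3705146986393 246.46176974519906 195.1297658295676 [ 0.49371737 -0.79269785  0.3837597 ]
top 463.5257913716404 250.39354916628798 197.38704791825575 [0.54178419 0.01201527 0.91562038]
```

View pics/top0.png

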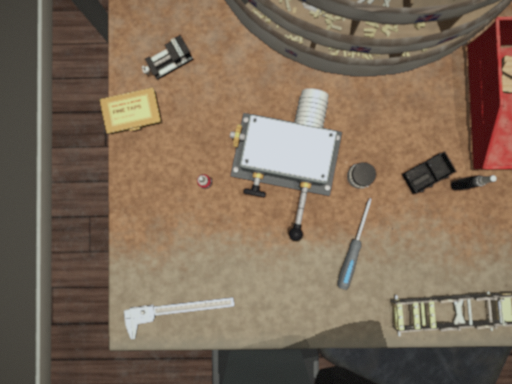

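View pics/side0.png

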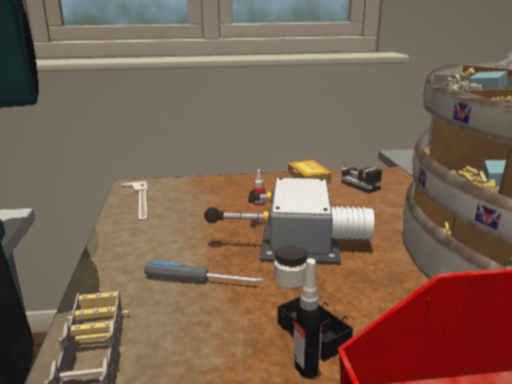

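The top view shows the ball knob at about (296,232), the crossbar at (255,192) and the white lid centred near (290,148). In the side view the ball is at about (213,215).

Create h.py:
```python
import numpy as np,cv2
def ray(f,u,v):
    R=cv2.Rodrigues(np.array(f['rvec']))[0];c=-R.T@np.array(f['tvec'])
    d=R.T@np.array([(u-f['cx'])/f['fx'],(v-f['cy'])/f['fy'],1]);return c,d/np.linalg.norm(d)
def plane(f,u,v,z):
    c,d=ray(f,u,v);return c+d*(z-c[2])/d[2]
def cross(a,b):
    (c1,d1),(c2,d2)=a,b
    t=np.linalg.lstsq(np.c_[d1,-d2],c2-c1,rcond=None)[0]
    p,q=c1+t[0]*d1,c2+t[1]*d2;return (p+q)/2,np.linalg.norm(p-q)
def blob(img,x0,y0,x1,y1,thr=45):
    m=(img[y0:y1,x0:x1].max(2)<thr).astype(np.uint8)
    n,l,s,c=cv2.connectedComponentsWithStats(m);i=1+np.argmax(s[1:,4])
    k,_=cv2.findContours((l==i).astype(np.uint8),0,2);return c[i]+[x0,y0],s[i],k[0]
```

Run:
```python
from h import *
T=np.load('top.npy',allow_pickle=True).item();S=np.load('side.npy',allow_pickle=True).item()
bt,st,kt=blob(T['frame'],284,222,310,246);bs,ss,ks=blob(S['frame'],200,203,224,228)
print(bt,st,cv2.minEnclosingCircle(kt),bs,ss,cv2.minEnclosingCircle(ks))
print('cross',cross(ray(T,*bt),ray(S,*bs)),'plane',plane(T,*bt,.055))
bb,s2,_=blob(T['frame'],240,184,270,200);print('bar',bb,s2,plane(T,*bb,.055))
m=(T['frame'].min(2)>185).astype(np.uint8);m[:,:230]=0;m[:,345:]=0;m[:112]=0;m[190:]=0
m=cv2.morphologyEx(m,2,np.ones((5,5)))
n,l,s,c=cv2.connectedComponentsWithStats(m);i=1+np.argmax(s[1:,4]);k,_=cv2.findContours((l==i).astype(np.uint8),0,2)
P=np.array([plane(T,*p,.082) for p in cv2.boxPoints(cv2.minAreaRect(k[0]))]);print(P)
print('centre',P.mean(0),[np.linalg.norm(P[j]-P[j-1]) for j in range(4)],[np.degrees(np.arctan2(*(P[j]-P[j-1])[1::-1])) for j in range(4)])
```

```text
Traceback (most recent call last):
  File "h.py", line 13, in blob
    n,l,s,c=cv2.connectedComponentsWithStats(m);i=1+np.argmax(s[1:,4])
                                                    ~~~~~~~~~^^^^^^^^^
ValueError: attempt to get argmax of an empty sequence
```

```bash
sed -i 's/thr=45/thr=70/' h.py
```

Create m.py:
```python
from h import *
T=np.load('top.npy',allow_pickle=True).item();S=np.load('side.npy',allow_pickle=True).item()
print(T['frame'].shape,T['frame'][222:246,284:310].max(2).min(),S['frame'][203:228,200:224].max(2).min(),T['frame'][184:200,240:270].max(2).min())
bt,st,kt=blob(T['frame'],284,222,310,246);bs,ss,ks=blob(S['frame'],200,203,224,228)
print(bt,st,cv2.minEnclosingCircle(kt),bs,ss,cv2.minEnclosingCircle(ks))
print('cross',cross(ray(T,*bt),ray(S,*bs)),'plane',plane(T,*bt,.055))
bb,s2,_=blob(T['frame'],240,186,270,200);print('bar',bb,s2,plane(T,*bb,.055))
m=(T['frame'].min(2)>185).astype(np.uint8);m[:,:230]=0;m[:,345:]=0;m[:112]=0;m[190:]=0
m=cv2.morphologyEx(m,2,np.ones((5,5)))
n,l,s,c=cv2.connectedComponentsWithStats(m);i=1+np.argmax(s[1:,4]);k,_=cv2.findContours((l==i).astype(np.uint8),0,2)
P=np.array([plane(T,*p,.082) for p in cv2.boxPoints(cv2.minAreaRect(k[0]))]);print(P)
print('centre',P.mean(0),[np.linalg.norm(P[j]-P[j-1]) for j in range(4)],[np.degrees(np.arctan2(*(P[j]-P[j-1])[1::-1])) for j in range(4)])
```

```bash
python3 m.py
```

```text
(384, 512, 3) 26 49 35
[295.21111111 232.26111111] [  4   1  15  18 180] ((11.0, 9.588234901428223), 8.646358489990234) [212.8423913  215.11956522] [  5   6  18  14 184] ((13.5, 12.5), 8.860122680664062)
cross (array([ 0.51593946, -0.05439814,  0.05366592]), np.float64(0.001317617571981815)) plane [ 0.51663698 -0.05432088  0.055     ]
bar [254.24087591 191.21167883] [  4   0  21  11 137] [0.5940088  0.02013677 0.055     ]
[[ 0.64233209  0.04255356  0.082     ]
 [ 0.73144129  0.02333455  0.082     ]
 [ 0.69746644 -0.12866143  0.082     ]
 [ 0.60897026 -0.10884412  0.082     ]]
centre [ 0.67005252 -0.04290436  0.082     ] [np.float64(0.15502989086209537), np.float64(0.09115821603721755), np.float64(0.15574681793092468), np.float64(0.09068792496384558)] [np.float64(77.57296904014339), np.float64(-12.17107171842824), np.float64(-102.59989982844365), np.float64(167.3777544836766)]
```

Both views agree: the ball is at (0.516, -0.054, 0.054), close to its stated height of 0.055. The lid centre with a yaw of -12.4° predicts (0.514, -0.055) for the ball and (0.592, 0.020) for the bar, which also fits. I'll translate and turn above the ball.

The manual's scale: shifts go in shares of 0.2 m and turns go in shares of 2 pi rad. Converting my numbers, -0.132 m / 0.2 = -0.66, 0.125 m / 0.2 = 0.625.

Request:
jog_arm(offsets=[[[0.125,-0.13,0],0],[[0.25,-0.26,0],0],[[0.375,-0.39,0],0],[[0.5,-0.525,0],0],[[0.625,-0.66,0],0]])

```text
t: 0.52
tool_pos: [0.2634, -0.517, 0.2136]
tcp_rot: [[0.968, 0.25, -0.0], [0.25, -0.968, 0.0], [-0.0, -0.001, -1.0]]
ft_force: [1.0, -0.3, -0.3]
opening: 0.0912
gripper_force: 0.0
```

Request:
jog_arm(offsets=[[[0.125,-0.13,0],0],[[0.25,-0.26,0],0],[[0.375,-0.39,0],0],[[0.5,-0.525,0],0],[[0.625,-0.66,0],0]])

```text
t: 0.93
tool_pos: [0.3514, -0.3579, 0.2138]
tcp_rot: [[0.968, 0.25, -0.0], [0.25, -0.968, 0.0], [-0.0, -0.0, -1.0]]
ft_force: [0.3, -0.4, 0.8]
opening: 0.0915
gripper_force: 0.0
```

Request:
jog_arm(offsets=[[[0.125,-0.13,0],0],[[0.25,-0.26,0],0],[[0.375,-0.39,0],0],[[0.5,-0.525,0],0],[[0.625,-0.66,0],0]])

```text
t: 1.35
tool_pos: [0.4395, -0.1988, 0.2139]
tcp_rot: [[0.968, 0.25, -0.0], [0.25, -0.968, 0.0], [-0.0, -0.0, -1.0]]
ft_force: [0.2, -0.0, 0.8]
opening: 0.0911
gripper_force: 0.0
```

Request:
jog_arm(offsets=[[[0,0,0],0.0191],[[0,0,0],0.0382],[[0,0,0],0.0573],[[0,0,0],0.0746],[[0,0,0],0.0746]], aperture=0.06)

```text
t: 1.77
tool_pos: [0.439, -0.2003, 0.2138]
tcp_rot: [[0.976, -0.219, -0.0], [-0.219, -0.976, 0.0], [-0.0, -0.0, -1.0]]
ft_force: [0.3, -0.0, 0.3]
opening: 0.0616
gripper_force: 0.0
```

Create d.py:
```python
import numpy as np,sys
from workcell import robot
s=robot.observe();R=np.array(s['tcp_rot']);p=np.array(s['tool_pos'])
print(s['t'],p.round(4),'yaw',np.degrees(np.arctan2(R[1,0],R[0,0])),'F',np.round(s['ft_force'],1),'tool d',(R.T@(np.array([float(a) for a in sys.argv[1:4]])-p)).round(4))
```

```bash
python3 d.py 0.516 -0.0545 0.036
```

```text
1.7667 [ 0.439  -0.2003  0.2138] yaw -12.671341243369348 F [ 0.3 -0.   0.3] tool d [ 0.0432 -0.1592  0.1778]
```

In the tool's units: -0.159 m / 0.2 = -0.795, -0.135 m / 0.2 = -0.675.

Request:
jog_arm(offsets=[[[0.05,-0.175,0],0],[[0.1,-0.35,0.05],0],[[0.15,-0.525,0.1],0],[[0.215,-0.675,0.2],0],[[0.215,-0.795,0.3],0]])

```text
t: 2.18
tool_pos: [0.5177, -0.0529, 0.1539]
tcp_rot: [[0.978, -0.21, 0.003], [-0.21, -0.978, -0.0], [0.003, -0.0, -1.0]]
ft_force: [0.3, -0.8, -0.6]
opening: 0.0598
gripper_force: 0.0
```

Request:
jog_arm(offsets=[[[0,0,0],0],[[0,0,0],0]])

```text
t: 2.35
tool_pos: [0.5146, -0.0536, 0.1529]
tcp_rot: [[0.978, -0.209, -0.002], [-0.209, -0.978, 0.0], [-0.002, 0.0, -1.0]]
ft_force: [-0.3, 0.4, 0.5]
opening: 0.0599
gripper_force: 0.0
```

```bash
python3 d.py 0.516 -0.0545 0.036
```

Run:
```python
from h import *
from workcell import robot
s=robot.observe();f=robot.grab_frame('wrist');f['R']=s['tcp_rot'];f['p']=s['tool_pos'];np.save('w.npy',f)
cv2.imwrite('pics/w1.png',f['frame'][:,:,::-1])
```

```text
2.35 [ 0.5146 -0.0536  0.1529] yaw -12.080088489331123 F [-0.3  0.4  0.5] tool d [0.0019 0.0006 0.1169]
```

View pics/w1.png

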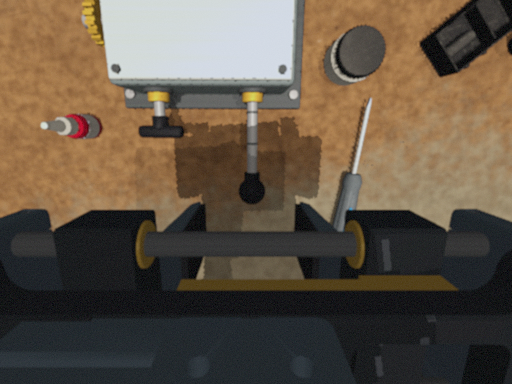

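In the wrist view the ball is at about (252,190), laterally midway between the fingers (centre column about 251). The rod runs straight up the image, so the yaw is right. I'll check the position with a ray, then descend.

Run:
```python
from h import *
f=np.load('w.npy',allow_pickle=True).item();R=np.array(f['R']);p=np.array(f['p']);M=np.array(f['mount'])
b,s,_=blob(f['frame'],236,172,268,206);print(b,s)
b=np.array([252,189.5])
d=R@M[:3,:3]@np.array([(b[0]-f['cx'])/f['fx'],(b[1]-f['cy'])/f['fy'],1]);c=p+R@M[:3,3]
q=c+d*(.055-c[2])/d[2];print(q,R.T@(q-p))
```

```text
[251.42981187 188.6251809 ] [  2   0  28  33 691]
[ 0.51536693 -0.05488614  0.055     ] [0.00127267 0.00111873 0.09785926]
```

Three measurements agree within 1–2 mm. Next I descend and grip.

In the tool's units: 0.116 m / 0.2 = 0.58, 0.105 m / 0.2 = 0.525.

Request:
jog_arm(offsets=[[[0.005,0.005,0.15],0],[[0.005,0.005,0.3],0],[[0.005,0.005,0.425],0],[[0.005,0.005,0.525],0],[[0.005,0.005,0.58],0]])

```text
t: 2.82
tool_pos: [0.5153, -0.0567, 0.0368]
tcp_rot: [[0.977, -0.214, -0.001], [-0.214, -0.977, 0.0], [-0.001, 0.0, -1.0]]
ft_force: [-1.0, -0.3, 0.6]
opening: 0.0601
gripper_force: 0.0
```

Request:
jog_arm(offsets=[[[0,0,0],0],[[0,0,0],0]])

```text
t: 2.98
tool_pos: [0.5163, -0.0563, 0.0387]
tcp_rot: [[0.977, -0.215, 0.0], [-0.215, -0.977, -0.0], [0.0, 0.0, -1.0]]
ft_force: [0.8, 0.4, 1.0]
opening: 0.0598
gripper_force: 0.0
```

Request:
jog_arm(offsets=[[[0,0,0],0],[[0,0,0],0],[[0,0,0],0],[[0,0,0],0],[[0,0,0],0]], aperture=0.02)

```text
t: 3.4
tool_pos: [0.5162, -0.0557, 0.0384]
tcp_rot: [[0.977, -0.214, 0.001], [-0.214, -0.977, -0.0], [0.001, -0.0, -1.0]]
ft_force: [0.4, -0.2, -0.2]
opening: 0.0296
gripper_force: 0.0
```

```bash
python3 d.py 0.545 -0.061 0.036
```

```text
3.4 [ 0.5162 -0.0557  0.0384] yaw -12.376777783499447 F [ 0.4 -0.2 -0.2] tool d [ 0.0292 -0.001   0.0024]
```

Request:
jog_arm(offsets=[[[0,0,0],0],[[0,0,0],0],[[0,0,0],0],[[0,0,0],0]])

```text
t: 3.73
tool_pos: [0.5162, -0.0557, 0.0382]
tcp_rot: [[0.977, -0.214, 0.0], [-0.214, -0.977, -0.0], [0.0, -0.0, -1.0]]
ft_force: [-0.4, 0.2, 6.9]
opening: 0.0263
gripper_force: 30.0
```

Request:
jog_arm(offsets=[[[0.025,0,0],0],[[0.05,0,0],0],[[0.075,0,0],0],[[0.1,0,0],0],[[0.125,0,0],0]])

```text
t: 4.15
tool_pos: [0.5417, -0.0613, 0.0384]
tcp_rot: [[0.977, -0.214, 0.002], [-0.214, -0.977, -0.0], [0.002, -0.0, -1.0]]
ft_force: [4.5, -1.5, -0.3]
opening: 0.0263
gripper_force: 30.0
```

Request:
jog_arm(offsets=[[[0.02,0,0],0],[[0.02,0,0],0],[[0.02,0,0],0]])

```text
t: 4.4
tool_pos: [0.5449, -0.062, 0.0382]
tcp_rot: [[0.977, -0.214, 0.001], [-0.214, -0.977, -0.0], [0.001, -0.0, -1.0]]
ft_force: [2.3, -0.7, 6.9]
opening: 0.0264
gripper_force: 30.0
```

Run:
```python
from h import *
from workcell import robot
f=robot.grab_frame('side');cv2.imwrite('pics/s2.png',cv2.resize(f['frame'][150:290,170:390,::-1],None,fx=3,fy=3))
```

```text
(no output)
```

View pics/s2.png

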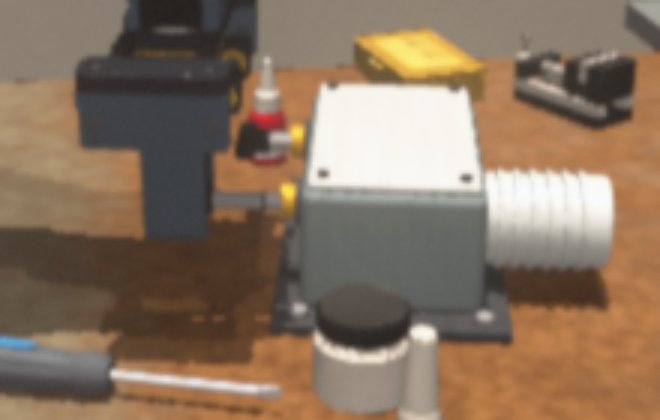

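The side view shows the fingers around the ball and the rod shortened. The gripper moved 29 mm along the box axis and only a small force remains. I'll open to 60 mm, lift, and check.

Request:
jog_arm(offsets=[[[0,0,0],0],[[0,0,0],0],[[0,0,0],0],[[0,0,0],0],[[0,0,0],0]], aperture=0.06)

```text
t: 4.87
tool_pos: [0.5439, -0.0618, 0.0377]
tcp_rot: [[0.977, -0.214, -0.001], [-0.214, -0.977, 0.0], [-0.001, 0.0, -1.0]]
ft_force: [-0.0, -0.5, -0.8]
opening: 0.0571
gripper_force: 0.0
```

Request:
jog_arm(offsets=[[[0,0,-0.075],0],[[0,0,-0.2],0],[[0,0,-0.35],0],[[0,0,-0.5],0],[[0,0,-0.65],0]])

```text
t: 5.28
tool_pos: [0.5438, -0.0618, 0.1691]
tcp_rot: [[0.977, -0.215, -0.001], [-0.215, -0.977, 0.0], [-0.001, 0.0, -1.0]]
ft_force: [-0.4, 0.7, 0.1]
opening: 0.0602
gripper_force: 0.0
```

Request:
jog_arm(offsets=[[[-0.2,0,0],0],[[-0.35,0.15,0],0],[[-0.4,0.35,0],0],[[-0.4,0.55,0],0],[[-0.4,0.75,0],0]])

```text
t: 5.7
tool_pos: [0.4326, -0.1922, 0.1682]
tcp_rot: [[0.977, -0.213, 0.0], [-0.213, -0.977, -0.0], [0.0, 0.0, -1.0]]
ft_force: [2.5, 0.6, -0.2]
opening: 0.0597
gripper_force: 0.0
```

Request:
jog_arm(offsets=[[[0,0.2,0],0],[[0,0.4,0],0],[[0,0.5,0],0],[[0,0.5,0],0]])

```text
t: 6.03
tool_pos: [0.4118, -0.2922, 0.168]
tcp_rot: [[0.976, -0.218, 0.0], [-0.218, -0.976, -0.001], [0.0, 0.001, -1.0]]
ft_force: [0.1, 0.6, 0.1]
opening: 0.0599
gripper_force: 0.0
```

Run:
```python
from h import *
from workcell import robot
T=robot.grab_frame('top');S=robot.grab_frame('side')
np.save('top.npy',T);np.save('side.npy',S)
cv2.imwrite('pics/e.png',np.hstack([cv2.resize(T['frame'][100:260,210:350,::-1],None,fx=2.5,fy=2.5),cv2.resize(S['frame'][150:310,200:340,::-1],None,fx=2.5,fy=2.5)]))
```

```text
(no output)
```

View pics/e.png

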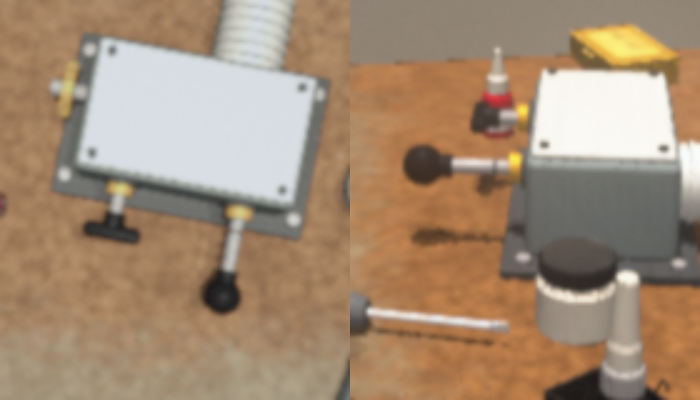

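The ball is now at about (298,217) in the top view, free of the gripper, and the bar is at (254,192), unmoved. I'll measure how far it travelled.

Run:
```python
from h import *
T=np.load('top.npy',allow_pickle=True).item();S=np.load('side.npy',allow_pickle=True).item()
b,_,_=blob(T['frame'],286,208,312,230);bs,_,_=blob(S['frame'],355//2.5.__int__() if 0 else 218,204,242,228)
a=np.radians(-12.4);x=np.array([np.cos(a),np.sin(a),0])
p=plane(T,*b,.055);q=cross(ray(T,*b),ray(S,*bs));o=np.array([.5166,-.0543,.055])
bb,_,_=blob(T['frame'],240,186,270,200)
print(b,p,q,'travel',(p-o)@x,(q[0]-[.51594,-.0544,.0537])@x,'bar',bb)
```

```text
[298.11864407 216.65536723] [ 0.54537398 -0.06030552  0.055     ] (array([ 0.54447567, -0.06050449,  0.05193229]), np.float64(0.0018259222076241657)) travel 0.029392345640302877 0.029180847731800894 bar [254.20895522 191.17164179]
```

The ball travelled 29.3 mm, which puts the rod at the middle click, and the bar has not moved.

```bash
python3 -c "
from workcell import robot
print(robot.sign_off())"
```

```text
the job is handed in; nothing more can be done
None
```

The ball-knob rod is pushed in 29 mm to its middle click and let go, the crossbar rod has not moved, and the job is handed in at about 6 s (no verdict was returned).

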